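# Release the hold-down bar and slide the grooved board out of the routing jig

### The job

Swing the jig's hinged hold-down bar right up until it stands about upright, then slide the grooved board out from beneath it, along the run-out rail, until the whole board is clear of the guides. Leave the board lying flat on the rail and the bar standing up, and do not push about the loose things around the jig.

Things in the scene. Friction and masses are not known exactly. Their poses are not given: they have to be found in the camera images.
- jig: Wooden routing jig fixed on the bench. Origin on the bench top below the middle of the bar and of the board as clamped; z up, -y the way the board slides out, +x the hinge side (away from the robot). Base 30 mm thick, x -70 to 120, y -48 to 108 mm. A back stop (y 93 to 103) stands behind the board. Apart from guard and bar nothing on it is over 90 mm high.
- guides_mid (a point): Middle between the two guides on the base top, at jig (0, 5, 30) mm. Aluminium guides: y -45 to 55 mm, inner faces x = +-33, outer +-51, top 64 mm high; their lips reach over the board's edges (lip edges x = +-22, underside 57 mm high), so the board can leave only by sliding to -y.
- rail_end (a point): Far end of the run-out rail, middle of its top, at jig (0, -298, 30) mm. The rail is 40 mm wide (x -20 to 20) and level with the base, which it continues from y = -48. It is narrower than the board, so fingers can pass down beside it.
- guard_mid (a point): Middle of the clear plastic chip guard's underside, jig (33, -63, 135) mm; dark steel edge strips; spans x -50 to 115, y -80 to -46, z 135 to 145 mm; wooden upright at x 98 to 120, y -78 to -42. It roofs the board's front end, so no gripper can come straight down there: tilt the tool 30 to 50 degrees, fingers pointing down and to +y, gripper body out at -y.
- hold_bar (a joint): Angle of the hold-down bar, rad: 0 lying down across the board, grows as its handle is lifted, 1.57 upright, stop at 1.7. The hinge is stiff (about 0.4 N m friction; 3 to 4 N at the handle) and the bar stays at any angle where it is left.
- bar_hinge (a point): Point on the bar's hinge axis, which runs along the jig's y, at jig (90, 0, 74) mm. The bar is flat steel, 24 mm wide (y), 14 mm thick, reaching 185 mm from hinge axis to handle, over the guides towards the robot. A tongue under it (16 mm wide) sits in the board's groove and locks it; it is clear of the board above about 0.15 rad.
- bar_grip (a point): Gripping point on the bar's round cross handle, which is 14 mm in diameter, 100 mm long and parallel to the hinge axis (jig y -50 to 50). The point is on the handle's axis, 32 mm from its middle on the +y side (away from the guard); with the bar down it is at jig (-95, 32, 74) mm, with only bare bench below it. It moves with the bar.
- board_center (a point): Centre (half-way up) of the loose dark wood board: 180 mm long (its y), 60 wide (x), 24 thick (z), about 0.17 kg, a groove 20 mm wide, 10 deep across the middle of its top. Clamped, it is at jig (0, 0, 42) mm with the front end at y = -90, 45 mm out of the guides, under the guard. It is wholly clear of the guides when this point is beyond jig y = -135 mm.
- glue_center (a point): Bystander: white glue bottle, 56 mm diameter, 150 mm tall, upright beside the rail on the far side. Point at its middle, 75 mm up.
- offcut: Bystander: wood offcut 50 x 110 x 30 mm, beside the rail on the robot's side. Origin under its centre.
- driver: Bystander: screwdriver 190 mm long, lying beyond the hinge.
- hammer: Bystander: hammer 270 mm long, lying to the right (-y) of the jig.
- bowl: Bystander: white bowl, 120 mm across, 50 mm high, at the back.
- clamp: Bystander: steel bar clamp, 260 mm long, lying to the right (-y).
There are look-alikes about, which are no part of the job. What is shaped like the part that bears board_center but purple, red or turquoise is not meant.

How it is judged (in metres and radians):
On the way, in this order (a step that is already met when the one before it is completed fails the run):
1. the hold-down bar is swung up to stand about upright, the board still in place (value of joint hold_bar above 1.15 rad and y of board_center in the frame of jig above -0.04 m), for 0.2 s.
2. the board is slid wholly out of the guides (value of joint hold_bar above 1.15 rad and y of board_center in the frame of jig below -0.134 m), for 0.2 s.
At the end, for the whole second after the job is handed in: The bar stands up (over 1.15 rad); the board's centre is beyond y = -134 mm of the jig, so that it is wholly clear of the guides, and the board lies at rest, flat (within 0.06 rad) on the run-out rail (its centre 38 to 46 mm up) (all of step 2 and z of board_center in the frame of jig between 0.038 and 0.046 m and angle between board_center's own z axis and vertical below 0.06 rad and linear speed of board below 0.01 m/s and contact force between board and jig above 0.5 N); the robot touches nothing.
It fails at once if a loose thing around the jig is pushed more than 40 mm (distance of any of glue_center, offcut, driver, hammer, bowl, clamp from where it was at the start of the episode above 0.04 m).
It also fails if it takes over 58 s, if anything falls off the work surface, if the arm or the gripper's body presses on something with over 40 N, if the wrist force passes 120 N, or if a joint passes its speed limit or range.

### The arm

A 6-joint arm with a two-finger parallel gripper is mounted at the origin on the work surface. World frame = base frame: x ahead of the robot, y to its left, z up, the work surface at z = 0. Lengths are in mm, angles in rad, forces in N, time in s.
With the tool pointing down it reaches from about 400 to 925 mm from the base axis. Payload 12.5 kg.
Tool frame: the origin (TCP) lies on the mounting face of the last link; the fingertips stand 190 mm ahead of it and the grasp point (between the pads) lies 171 mm ahead of it; z points along the fingers, y is the line along which they close (so a half turn about z gives the same grasp; the last joint's range is limited). The gripper opens to 95 mm and grips with 3 to 60 N. Pads are 20 mm wide; open, the fingers measure 119 mm over their backs; the gripper's body (75 mm by 180 mm) begins 59 mm behind the grasp point.
Start: joints at [-1.359, 0.491, 1.559, -0, 1.092, -0.106], TCP at [195.318, -593.697, 404.761] pointing down, gripper open.
Joint ranges: [-3.1, 3.1], [-0.84, 2.19], [0.05, 2.79], [-1.13, 4.28], [0.06, 2.93], [-2.69, 2.69]. Speed limits (rad/s): [2.22, 2.22, 2.79, 3.14, 3.14, 3.14].

### API

Orientations are given as [roll, pitch, yaw] about the fixed x, y, z axes, in that order (R = Rz(yaw) Ry(pitch) Rx(roll)).
In Python, from cell import env gives the robot as it stands.
- The arm moves only by the tool carry_out, never from a script. Its argument "series" is a list of rows, each a list of 5 numbers: the shift along the tool's x, y, z in m, then the turn about the tool's z in degrees, then the opening, from 0 (shut) to 1 (fully open). A call has 1 to 20 rows; each row is the pose to reach, as a shift and turn from the pose commanded when the call began, along the tool's axes at that moment; what a row does not reach only later rows make up. A row lasts 1/8 s, in which the tool goes at most 62.5 mm and 10.7 degrees, less where a joint would pass 70% of its speed; a pose out of reach is approached as far as the arm can. A call with a gripper value outside its range is refused whole. The fingers move at their own pace and stop on an object; the grip force is fixed at half the most. Time passes only in rows, so rows that repeat a pose let the fingers close. It gives the time, the measured TCP pose, the force, the opening and the grip force at its end, in the units of the state.
- env.state(): the state, without advancing time (a new reading comes with each control period).
- env.read_camera(name): name is "scene" or "top" or "wrist"; returns (picture, depth): 480x640x3 uint8, red, green, blue; 480x640 float32, mm along the optical axis (not along the pixel's ray), 0 where there is no reading.
- env.get_calibration(name): a dict with "intrinsics" (3x3 intrinsics, pixels), "D" ([k1, k2, p1, p2, k3] as OpenCV has them; the pictures are not rectified), "cam_to_world" (4x4, takes a point from camera to world coordinates); the wrist camera has in their place "T_tool_cam" (4x4, takes a point from camera to tool coordinates, whose origin is the TCP and whose axes are the flange's). Camera axes: x right, y up, looking along -z (the intrinsics and any distortion apply to the point x, -y, -z); pixel columns grow to the right and rows downward; lengths in mm; the calibration is good to about 2 mm. A picture is of the moment at which its call begins: read the wrist's pose just before it. get_calibration takes no time and is no camera call.
- env.job_done(): hands the job in; it is judged then, once.
The state is a dict: "t": time; "joints": joint angles; "qvel": joint speeds; "tau": joint torques, N m; "eef_pos": TCP position; "tcp_rot": TCP orientation; "ft_force": force on the tool from outside, world axes, zero at the start; "moment": the same for the moment, N m; "opening": opening from 0.0 (shut) to 1.0 (fully open); "grip_force": force on a finger pad.
Only numpy, scipy, OpenCV 4.12 (cv2) and the standard library are available. Lean on these libraries where they do the work, as an engineer would, in place of code of your own. Each camera call takes 0.05 s, during which the arm holds its last target. There are 200 camera calls.

## Working session

There is one attempt and no reset: what is moved stays moved. The work goes in short steps, Python scripts to look and compute and a tool call to move; the robot and the scene stay as the last step left them, time stands still between calls to the robot, and variables do not carry over. Pictures are saved under pics/ and viewed, at most 10 in all, crops included, and the job is handed in when it is done.

Besides the shell and the picture viewer there is one more tool, called as a command line: name --pt "numbers of a row" for each row, then --argument value for the rest. carry_out: Moves the arm, as the interface text tells. Its arguments: {"type":"object","properties":{"series":{"type":"array","items":{"type":"array","items":{"type":"number"}}}},"required":["series"]}

```bash
mkdir -p pics; ls; cat > h.py <<'E'
import numpy as np,cv2
from scipy.spatial.transform import Rotation as R
from cell import env
def save(cam,name):
    p,d=env.read_camera(cam); cv2.imwrite(f'pics/{name}.png',p[:,:,::-1]); np.save(f'pics/{name}.npy',d); return p,d
def pix(cam,d,u,v,z=None):
    c=env.get_calibration(cam);K=np.array(c['intrinsics']);D=np.array(c['D'],float);T=np.array(c['cam_to_world'])
    n=cv2.undistortPoints(np.array([[[u,v]]],float),K,D)[0,0]
    ray=np.array([n[0],-n[1],-1.])
    if z is None:
        q=d[int(v)-1:int(v)+2,int(u)-1:int(u)+2];q=q[q>0];s=np.median(q)
    else:
        s=(z-T[2,3])/(T[:3,:3]@ray)[2]
    return T[:3,:3]@(ray*s)+T[:3,3]
E
python3 - <<'E'
from h import *
save('scene','s0');save('top','t0')
s=env.state();print(s['t'],s['eef_pos'],s['tcp_rot'],s['ft_force'])
for c in('scene','top'):print(env.get_calibration(c)['cam_to_world'])
E
```

```text
pics
0.1 [ 195.32623525 -593.67778095  404.2246955 ] [-3.14063442e+00 -8.61857852e-05  3.17818272e-01] [ 0.37760741  0.30595909 -0.79513319]
[[-9.99727194e-02 -7.98377096e-01  5.93800866e-01  1.33142316e+03]
 [ 9.94960546e-01 -8.48212542e-02  5.34683708e-02  2.25802444e+01]
 [ 7.67901158e-03  5.96153812e-01  8.02833523e-01  1.17833286e+03]
 [ 0.00000000e+00  0.00000000e+00  0.00000000e+00  1.00000000e+00]]
[[-2.07951880e-02  9.85618900e-01 -1.67698967e-01  2.49366900e+02]
 [-9.99713532e-01 -2.24871622e-02 -8.19647968e-03 -3.78283107e+01]
 [-1.18496792e-02  1.67480480e-01  9.85804176e-01  1.60576740e+03]
 [ 0.00000000e+00  0.00000000e+00  0.00000000e+00  1.00000000e+00]]
```

View pics/s0.png

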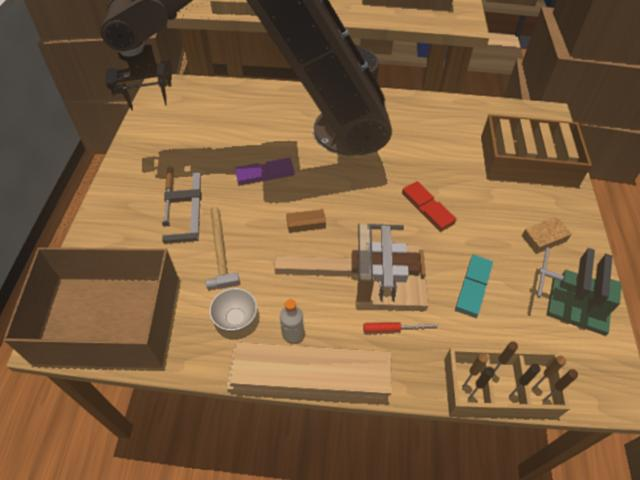

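View pics/t0.png

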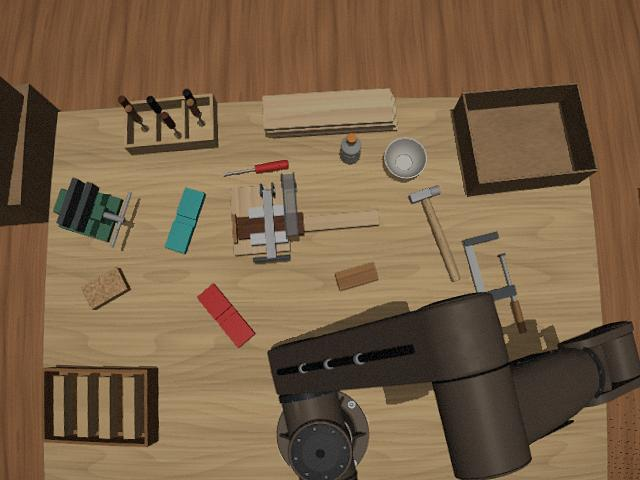

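Top view: the jig is at about (263,222) and the rail runs right to (378,219). The grooved-board candidates are brown in the jig (262,225), purple (scene 265,170), red (top 226,315) and turquoise (top 185,220). Only the dark wood one in the jig fits, so I'll confirm it in a crop.

```bash
python3 - <<'E'
import cv2
a=cv2.imread('pics/t0.png')[155:290,215:395];cv2.imwrite('pics/t0c.png',cv2.resize(a,None,fx=4.4,fy=4.4,interpolation=cv2.INTER_CUBIC))
a=cv2.imread('pics/s0.png')[205:325,270:440];cv2.imwrite('pics/s0c.png',cv2.resize(a,None,fx=4.5,fy=4.5,interpolation=cv2.INTER_CUBIC))
E
```

```text
(no output)
```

View pics/t0c.png

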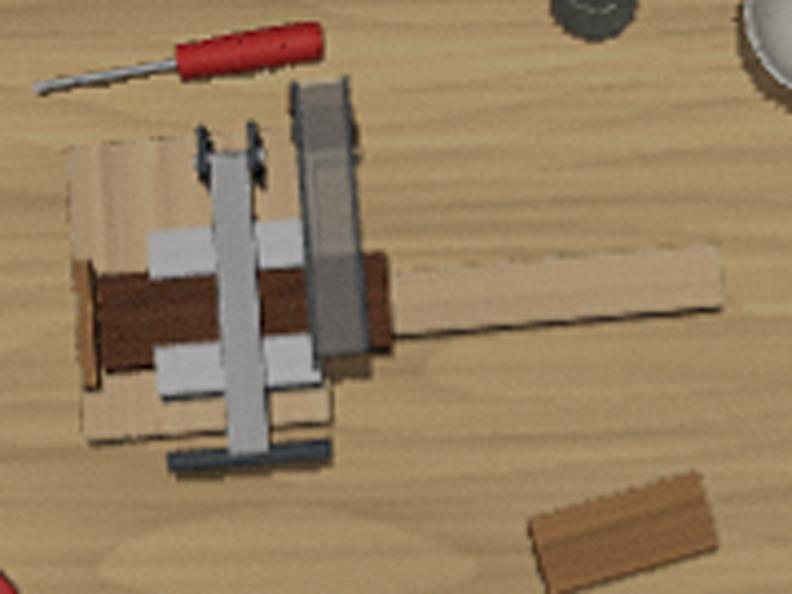

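View pics/s0c.png

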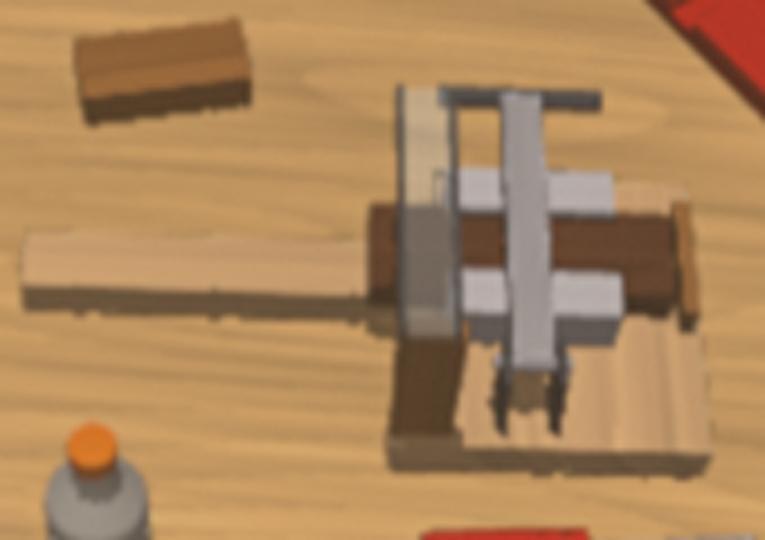

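The crops confirm the dark brown board in the jig, under the bar and the guard. Next I'll fit the jig pose from corners read off both crops.

```bash
cat > fit.py <<'E'
from h import *
from scipy.optimize import least_squares
top=[((20,-298,30),720,247),((-20,-298,30),722,309),((-95,50,74),168,464),((-95,-50,74),332,452),((-70,108,30),88,440),((120,108,30),68,145),
((-51,55,64),162,392),((-22,55,64),155,347),((22,55,64),151,277),((51,55,64),149,232),((-51,-45,64),323,381)]
sc=[((20,-298,30),22,290),((-20,-298,30),25,233),((-95,-50,74),440,97),((-95,50,74),602,101),((120,108,30),712,457),((-51,55,64),612,172),((-22,55,64),613,212),((22,55,64),620,273)]
def proj(cam,P):
    c=env.get_calibration(cam);T=np.linalg.inv(np.array(c['cam_to_world']));q=(T[:3,:3]@P.T).T+T[:3,3]
    q=q*[1,-1,-1]
    return cv2.projectPoints(q,np.zeros(3),np.zeros(3),np.array(c['intrinsics'],float),np.array(c['D'],float))[0][:,0]
def J(p,X): 
    X=np.array(X,float);c,s=np.cos(p[2]),np.sin(p[2]);return np.c_[p[0]+c*X[:,0]-s*X[:,1],p[1]+s*X[:,0]+c*X[:,1],X[:,2]]
sets=[('top',top,4.4,215,155),('scene',sc,4.5,270,205)]
def run(S):
    def f(p):
        r=[]
        for cam,L,k,u0,v0 in S:
            m=np.array([[u0+(a[1]+.5)/k-.5,v0+(a[2]+.5)/k-.5] for a in L]);r.append(proj(cam,J(p,[a[0] for a in L]))-m)
        return np.vstack(r).ravel()
    o=least_squares(f,[500,100,0],x_scale=[100,100,.1],loss='soft_l1');return o.x,f(o.x).reshape(-1,2)
if __name__=='__main__':
    for S in([sets[0]],[sets[1]],sets):
        p,r=run(S);print(p.round(4));print(r.round(1).tolist())
    save_p=p;np.save('jig.npy',p)
    for n,X in dict(grip=(-95,32,74),hinge=(90,0,74),board=(0,0,42),railend=(0,-298,30)).items():print(n,J(p,[X]).round(1))
    d=np.load('pics/t0.npy');print(env.get_calibration('top')['intrinsics'])
    for u,v,z in((350,148,150),(355,278,30)):print(pix('top',d,u,v,z).round(0))
E
python3 fit.py
```

```text
[5.617022e+02 1.283922e+02 5.870000e-02]
[[0.3, -0.1], [1.2, -0.0], [0.1, -0.2], [0.3, -0.5], [-1.1, 0.1], [0.1, -0.0], [-0.9, 0.6], [0.1, 0.2], [0.1, 0.1], [-0.0, -0.1], [-0.3, 0.1]]
[5.607293e+02 1.306091e+02 7.320000e-02]
[[-0.5, -0.6], [-0.0, -0.3], [-0.7, 0.7], [-0.3, 0.7], [1.1, -1.0], [-0.1, 0.1], [0.5, 0.0], [0.2, 0.2]]
[5.614550e+02 1.292502e+02 6.260000e-02]
[[-0.1, -0.4], [0.9, -0.3], [-0.1, -0.1], [0.2, -0.5], [-1.3, 0.3], [-0.4, 0.2], [-1.1, 0.7], [-0.2, 0.3], [-0.2, 0.3], [-0.4, 0.1], [-0.6, 0.1], [-1.1, -1.5], [-0.4, -1.1], [-0.8, 0.7], [-0.4, 1.1], [0.1, -0.4], [-0.3, 0.5], [0.1, 0.4], [-0.4, 0.6]]
grip [[464.6 155.2  74. ]]
hinge [[651.3 134.9  74. ]]
board [[561.5 129.3  42. ]]
railend [[ 580.1 -168.2   30. ]]
[[586.31872788   0.         327.17751055]
 [  0.         586.31872788 241.04248553]
 [  0.           0.           1.        ]]
[741. -90. 150.]
[415. -98.  30.]
```

```bash
cat >> h.py <<'E'
def jig(): return np.load('jig.npy')
def j2w(X):
    p=jig();c,s=np.cos(p[2]),np.sin(p[2]);return np.array([p[0]+c*X[0]-s*X[1],p[1]+s*X[0]+c*X[1],X[2]])
def w2j(X):
    p=jig();c,s=np.cos(p[2]),np.sin(p[2]);d=X[0]-p[0],X[1]-p[1];return np.array([c*d[0]+s*d[1],-s*d[0]+c*d[1],X[2]])
def rel(W,yaw=None):  # tool shift (m), turn deg to world TCP W, yaw
    s=env.state();r=R.from_euler('xyz',s['tcp_rot']);d=r.inv().apply(np.array(W)-s['eef_pos'])/1000
    t=0 if yaw is None else np.degrees(-(yaw-s['tcp_rot'][2]))
    return d.round(4),round((t+180)%360-180,1)
def relj(X,yaw=None): # X grasp point in jig mm
    return rel(j2w(X)+[0,0,171],yaw)
E
python3 - <<'E'
from h import *
y=jig()[2]+np.pi/2
print(rel([500,-300,400],.9),relj((-95,32,160),y),relj((-95,32,74),y))
from fit import proj,J
print(proj('top',J(jig(),[(35,103,80),(-35,103,80),(35,93,80),(-35,93,80)]))*4.4-[215*4.4,155*4.4])
E
```

```text
(array([ 0.3812, -0.1838,  0.0044]), np.float64(-33.4)) (array([ 0.4899, -0.6272,  0.0739]), np.float64(-75.4)) (array([ 0.4898, -0.6271,  0.1599]), np.float64(-75.4))
[[ 65.35701374 257.13022886]
 [ 71.50953503 369.87829396]
 [ 81.55456505 255.70509989]
 [ 87.8405059  368.48344271]]
```

carry_out --pt "0.06 -0.03 0 -5 0.5" --pt "0.11 -0.055 0 -10 0.5" --pt "0.16 -0.08 0 -15 0.45" --pt "0.21 -0.1 0 -20 0.45" --pt "0.26 -0.125 0 -25 0.45" --pt "0.31 -0.15 0 -30 0.45" --pt "0.35 -0.18 0 -35 0.45" --pt "0.38 -0.22 0 -40 0.45" --pt "0.4 -0.27 0 -45 0.45" --pt "0.42 -0.32 0 -50 0.45" --pt "0.435 -0.375 0 -55 0.45" --pt "0.45 -0.43 0 -60 0.45" --pt "0.465 -0.48 0.01 -66 0.45" --pt "0.475 -0.53 0.03 -70 0.45" --pt "0.485 -0.58 0.05 -75 0.45" --pt "0.49 -0.627 0.07 -75.4 0.45" --pt "0.49 -0.627 0.074 -75.4 0.45" --pt "0.49 -0.627 0.074 -75.4 0.45" --pt "0.49 -0.627 0.074 -75.4 0.45"

```text
t: 2.48
eef_pos: [465.2, 154.1, 331.1]
tcp_rot: [3.141, 0.0, 1.632]
ft_force: [0.4, -1.0, 0.4]
opening: 0.449
grip_force: 0.0
```

```bash
python3 - <<'E'
from h import *
y=jig()[2]+np.pi/2
print(relj((-95,32,160),y),relj((-95,32,74),y))
save('wrist','w1');c=env.get_calibration('wrist');print(np.round(c['T_tool_cam'],3),c['intrinsics'],c['D'])
E
```

```text
(array([ 0.0012, -0.0005,  0.0001]), np.float64(-0.1)) (array([ 0.0012, -0.0006,  0.0861]), np.float64(-0.1))
[[-1.0000e-03  9.6600e-01  2.5800e-01  7.1796e+01]
 [ 1.0000e+00  2.0000e-03 -1.0000e-03  8.6000e-01]
 [-2.0000e-03  2.5800e-01 -9.6600e-01  2.0284e+01]
 [ 0.0000e+00  0.0000e+00  0.0000e+00  1.0000e+00]] [[361.04342505   0.         320.01938906]
 [  0.         361.04342505 241.71432923]
 [  0.           0.           1.        ]] [-0.00418067  0.          0.          0.          0.        ]
```

View pics/w1.png

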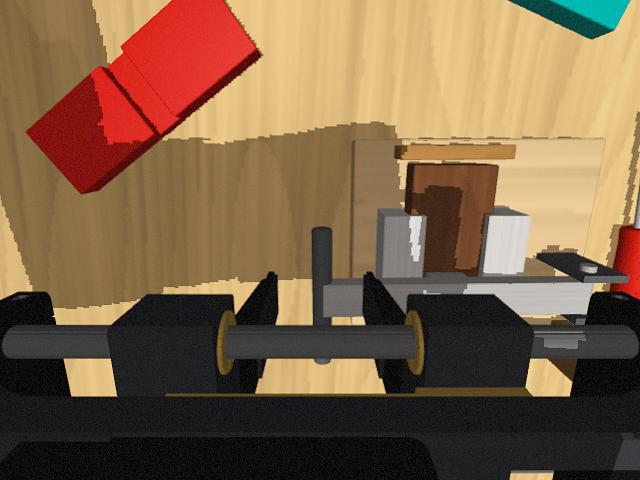

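The wrist view shows the handle between the fingers (handle end at 322,230), with the guides and the board beyond. I'll refit the jig pose from these pixels.

```bash
cat > wfit.py <<'E'
from h import *
from scipy.optimize import least_squares
from fit import J
def cw():
    s=env.state();c=env.get_calibration('wrist');T=np.eye(4);T[:3,:3]=R.from_euler('xyz',s['tcp_rot']).as_matrix();T[:3,3]=s['eef_pos']
    return T@np.array(c['T_tool_cam']),c
def pw(P):
    T,c=cw();T=np.linalg.inv(T);q=((T[:3,:3]@P.T).T+T[:3,3])*[1,-1,-1]
    return cv2.projectPoints(q,np.zeros(3),np.zeros(3),np.array(c['intrinsics'],float),np.array(c['D'],float))[0][:,0]
def wfit(L):
    m=np.array([l[1:] for l in L]);f=lambda p:(pw(J(p,[l[0] for l in L]))-m).ravel()
    o=least_squares(f,jig(),x_scale=[100,100,.1],loss='soft_l1');return o.x,f(o.x).reshape(-1,2)
E
python3 - <<'E'
from wfit import *
L=[((-95,50,74),322,231),((-70,108,30),353,140),((120,108,30),604,139),((-51,55,64),377,210),((51,55,64),529,214)]
p,r=wfit(L);print(p,r.round(1).tolist())
print(pw(J(p,[(-40,93,70),(40,93,70),(-40,103,90),(30,90,54),(-30,90,54),(-95,-50,74)])).round(0).tolist())
d=np.load('pics/w1.npy');T,c=cw()
for u,v in((400,150),(510,150),(410,155),(450,172),(322,240)):
    z=d[v,u];K=np.array(c['intrinsics']);X=np.array([(u-K[0,2])/K[0,0]*z,-(v-K[1,2])/K[1,1]*z,-z]);print(u,v,w2j(T[:3,:3]@X+T[:3,3]).round(1))
E
```

```text
[5.63382896e+02 1.28418370e+02 6.89669038e-02] [[-2.5, -2.2], [-0.9, -0.1], [0.9, -1.1], [5.7, 8.0], [-0.0, 2.7]]
[[403.0, 162.0], [525.0, 161.0], [412.0, 147.0], [498.0, 165.0], [412.0, 166.0], [321.0, 360.0]]
400 150 [-37.7  99.4  53.7]
510 150 [37.6 99.3 55.2]
410 155 [-30.7  96.1  54. ]
450 172 [-1.9 84.4 54. ]
322 240 [-91.9  43.2  83.6]
```

carry_out --pt "0.001 0.0005 0.04 0 0.45" --pt "0.001 0.0005 0.075 0 0.45" --pt "0.001 0.0005 0.086 0 0.45" --pt "0.001 0.0005 0.086 0 0.45" --pt "0.001 0.0005 0.086 0 0.1" --pt "0.001 0.0005 0.086 0 0" --pt "0.001 0.0005 0.086 0 0" --pt "0.001 0.0005 0.086 0 0" --pt "0.001 0.0005 0.086 0 0" --pt "0.001 0.0005 0.086 0 0"

```text
t: 3.78
eef_pos: [465.9, 156.1, 245.0]
tcp_rot: [3.139, -0.0, 1.634]
ft_force: [4.8, 0.2, 0.8]
opening: 0.14
grip_force: 30.0
```

carry_out --pt "0 0.0005 -0.0092 0 0" --pt "0 0.0013 -0.0185 0 0" --pt "0 0.0041 -0.0368 0 0" --pt "0 0.0087 -0.0547 0 0" --pt "0 0.015 -0.072 0 0" --pt "0 0.015 -0.072 0 0"

```text
t: 4.53
eef_pos: [482.1, 157.1, 317.9]
tcp_rot: [3.134, -0.001, 1.634]
ft_force: [16.6, 1.2, -7.6]
opening: 0.146
grip_force: 30.0
```

carry_out --pt "0 0.0105 -0.016 0 0" --pt "0 0.0205 -0.0315 0 0" --pt "0 0.0315 -0.046 0 0" --pt "0 0.044 -0.0595 0 0" --pt "0 0.058 -0.0715 0 0" --pt "0 0.073 -0.0825 0 0" --pt "0 0.073 -0.0825 0 0"

```text
t: 5.4
eef_pos: [552.8, 161.8, 400.0]
tcp_rot: [-3.139, -0.0, 1.634]
ft_force: [-7.4, 1.1, 10.8]
opening: 0.141
grip_force: 30.0
```

carry_out --pt "0 0.0141 -0.0109 0 0" --pt "0 0.031 -0.0184 0 0" --pt "0 0.0485 -0.0243 0 0" --pt "0 0.0666 -0.0283 0 0" --pt "0 0.0849 -0.0305 0 0" --pt "0 0.1034 -0.0309 0 0" --pt "0 0.111 -0.0305 0 0" --pt "0 0.111 -0.0305 0 0" --pt "0 0.111 -0.0305 0 0"

```text
t: 6.52
eef_pos: [663.6, 168.6, 429.3]
tcp_rot: [-3.141, 0.0, 1.634]
ft_force: [0.9, 1.4, -1.5]
opening: 0.134
grip_force: 30.0
```

carry_out --pt "0 0 0 0 0.45" --pt "0 0 0 0 0.45" --pt "0 0 -0.03 0 0.45" --pt "0 0 -0.06 0 0.6" --pt "0.02 -0.05 -0.06 0 1" --pt "0.045 -0.1 -0.06 0 1" --pt "0.045 -0.105 -0.01 0 1" --pt "0.045 -0.105 0.05 0 1" --pt "0.045 -0.105 0.1 0 1" --pt "0.045 -0.105 0.1 0 1" --pt "0.045 -0.105 0.1 0 1"

```text
t: 7.9
eef_pos: [556.8, 207.0, 331.5]
tcp_rot: [3.14, -0.0, 1.634]
ft_force: [1.0, 0.4, 0.3]
opening: 0.999
grip_force: 0.0
```

```bash
python3 - <<'E'
from h import *
np.save('jig.npy',[563,128.7,.065])
y=jig()[2]+np.pi/2
print(relj((0,80,52),y),env.state()['t'])
save('wrist','w2')
p,_=save('scene','s2');a=p[150:330,270:440,::-1];cv2.imwrite('pics/s2c.png',cv2.resize(a,None,fx=3.3,fy=3.3,interpolation=cv2.INTER_CUBIC))
E
```

```text
(array([0.0014, 0.0009, 0.1085]), np.float64(-0.1)) 7.9
```

View pics/w2.png

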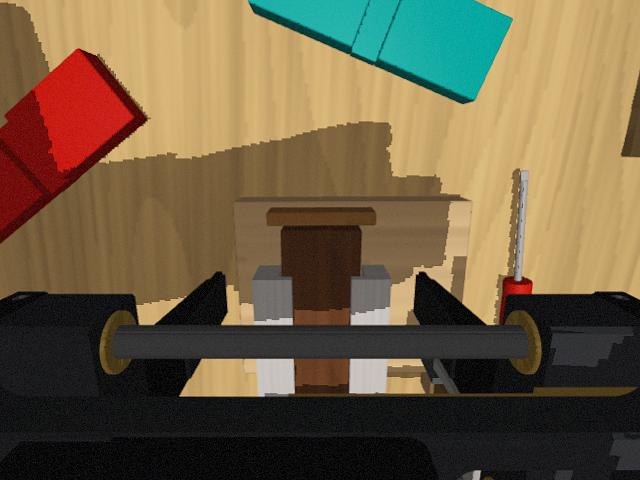

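View pics/s2c.png

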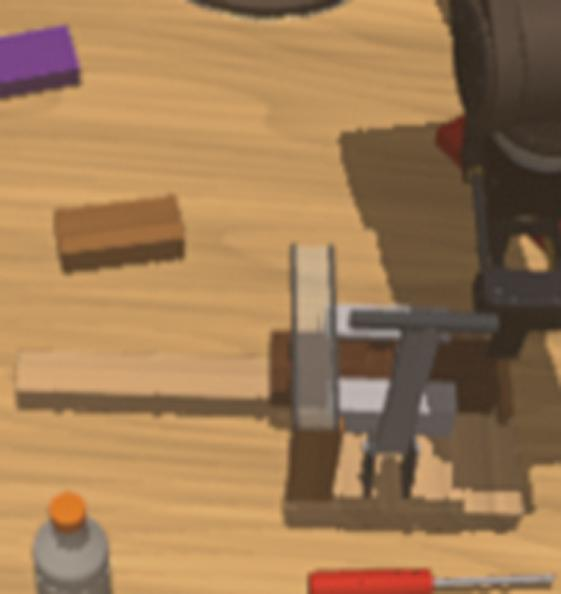

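Wrist view: the bar is up and the board's rear corners are at (283,228) and (360,228), exposed between the guides (ends at row 268) and the back stop. I'll refit.

```bash
python3 - <<'E'
from wfit import *
L=[((-30,90,54),283,227),((30,90,54),360,227),((-70,108,30),236,200),((120,108,30),470,198),((-51,55,64),255,267),((51,55,64),390,267),((-40,93,54),267,224),((40,93,54),375,224)]
p,r=wfit(L);print(p,r.round(1).tolist())
np.save('jig.npy',[(563+p[0])/2,(128.7+p[1])/2,.065]);y=jig()[2]+np.pi/2
print(jig(),relj((0,80,52),y))
E
```

```text
[5.64638239e+02 1.31397654e+02 6.46780762e-02] [[-2.8, 0.5], [2.3, 0.2], [-4.5, -1.5], [3.9, -0.3], [-3.5, 10.5], [1.4, 9.9], [-0.6, -0.5], [1.1, -0.9]]
[5.63819119e+02 1.30048827e+02 6.50000000e-02] (array([0.0027, 0.0018, 0.109 ]), np.float64(-0.1))
```

```bash
python3 - <<'E'
from wfit import *
L=[((-30,90,54),283,228),((30,90,54),360,228),((-70,108,30),236,200),((120,108,30),470,198),((-51,55,30),255,267),((51,55,30),390,267),((-40,93,54),267,225),((40,93,54),375,225)]
p,r=wfit(L);print(p,r.round(1).tolist())
d=np.load('pics/w2.npy');T,c=cw();K=np.array(c['intrinsics'])
for u,v in((300,217),(300,222),(300,231),(320,240),(275,275),(275,285),(275,300),(420,230),(298,330)):
    z=d[v,u];X=np.array([(u-K[0,2])/K[0,0]*z,-(v-K[1,2])/K[1,1]*z,-z]);print(u,v,w2j(T[:3,:3]@X+T[:3,3]).round(1))
E
```

```text
[5.64894960e+02 1.30255413e+02 6.79075553e-02] [[-2.9, 1.2], [2.1, 0.6], [-4.6, 0.3], [3.6, 0.6], [4.0, -2.6], [-6.8, -3.5], [-0.7, 0.3], [0.9, -0.5]]
300 217 [-14.5  98.9  53.5]
300 222 [-14.6  95.3  53.7]
300 231 [-14.6  88.8  54.9]
320 240 [-0.  81.9 54.8]
275 275 [-34.   55.   55.3]
275 285 [-33.   50.9  65.1]
275 300 [-33.6  38.3  63.6]
420 230 [80.4 83.3 29.6]
298 330 [ -6.1 106.6 234.1]
```

carry_out --pt "0.0025 0.0015 0.03 0 1" --pt "0.0025 0.0015 0.07 0 1" --pt "0.0025 0.0015 0.1 0 1" --pt "0.0025 0.0015 0.109 0 1" --pt "0.0025 0.0015 0.109 0 1" --pt "0.0025 0.0015 0.109 0 0.5" --pt "0.0025 0.0015 0.109 0 0.5" --pt "0.0025 0.0015 0.109 0 0.5" --pt "0.0025 0.0015 0.109 0 0.5" --pt "0.0025 0.0015 0.109 0 0.5"

```text
t: 9.25
eef_pos: [557.6, 209.5, 220.8]
tcp_rot: [3.141, 0.0, 1.634]
ft_force: [-1.2, -1.3, 3.1]
opening: 0.629
grip_force: 30.0
```

carry_out --pt "0 0 -0.001 0 0.5" --pt "-0.005 0 -0.001 0 0.5" --pt "-0.01 0 -0.001 0 0.5" --pt "-0.013 0 -0.001 0 0.5" --pt "-0.013 0 -0.001 0 0.5"

```text
t: 9.88
eef_pos: [558.4, 196.7, 221.6]
tcp_rot: [-3.142, -0.001, 1.634]
ft_force: [-0.5, 4.7, -2.3]
opening: 0.628
grip_force: 32.7
```

carry_out --pt "0 0 0 0 0.75" --pt "0 0 0 0 0.75" --pt "0.006 0 0 0 0.75" --pt "0.012 0 0 0 0.75" --pt "0.012 0 0 0 0.75" --pt "0.012 0 0 0 0.5" --pt "0.012 0 0 0 0.5" --pt "0.012 0 0 0 0.5" --pt "0.008 0 0 0 0.5" --pt "0.004 0 0 0 0.5" --pt "0.001 0 0 0 0.5" --pt "-0.001 0 0 0 0.5" --pt "-0.001 0 0 0 0.5"

```text
t: 11.5
eef_pos: [558.4, 196.5, 221.7]
tcp_rot: [3.141, -0.001, 1.634]
ft_force: [-0.5, 12.7, -0.9]
opening: 0.628
grip_force: 36.4
```

carry_out --pt "0 0 0 0 0.75" --pt "0 0 0 0 0.72" --pt "0 0 -0.03 0 0.72" --pt "0.005 0 -0.06 0 0.72" --pt "0.0135 -0.04 -0.1 0 0.72" --pt "0.0135 -0.04 -0.1 0 0.72" --pt "0.0135 -0.04 -0.1 0 0.72"

```text
t: 12.38
eef_pos: [518.0, 206.3, 321.6]
tcp_rot: [3.141, 0.0, 1.634]
ft_force: [0.1, -0.2, 1.3]
opening: 0.717
grip_force: 0.0
```

```bash
cat > edge.py <<'E'
from wfit import *
def grid(d):
    T,c=cw();K=np.array(c['intrinsics']);v,u=np.mgrid[0:480,0:640];X=np.stack([(u-K[0,2])/K[0,0]*d,-(v-K[1,2])/K[1,1]*d,-d],-1)
    W=X@T[:3,:3].T+T[:3,3];p=jig();c,s=np.cos(p[2]),np.sin(p[2]);a,b=W[...,0]-p[0],W[...,1]-p[1]
    return np.stack([c*a+s*b,-s*a+c*b,W[...,2]],-1)
E
python3 - <<'E'
from edge import *
_,d=save('wrist','w3');G=grid(d).reshape(-1,3)
m=(abs(G[:,0])<15)&(G[:,1]>40)&(G[:,1]<110)
for lo in range(40,110,3):
    q=G[m&(G[:,1]>=lo)&(G[:,1]<lo+3)]
    if len(q):print(lo,np.percentile(q[:,2],[10,50,90]).round(0))
s=env.state();print(s['eef_pos'],s['opening'],w2j(s['eef_pos']).round(1),relj((-40,79,59),jig()[2]+np.pi/2))
E
```

```text
40 [52. 53. 54.]
43 [52. 53. 54.]
46 [52. 53. 54.]
49 [53. 53. 54.]
52 [52. 53. 54.]
55 [52. 53. 54.]
58 [53. 53. 54.]
61 [53. 53. 54.]
64 [29. 41. 53.]
67 [ 29.  31. 191.]
70 [ 29. 179. 198.]
73 [ 30. 232. 233.]
76 [ 29. 191. 233.]
79 [ 29. 156. 206.]
82 [ 29. 161. 209.]
85 [ 29. 173. 214.]
88 [146. 173. 213.]
91 [ 53. 216. 224.]
94 [ 53. 222. 251.]
97 [231. 251. 252.]
100 [224. 251. 252.]
103 [232. 246. 251.]
106 [ 25. 227. 233.]
109 [216. 232. 233.]
[518.16281615 206.21040121 321.0918316 ] 0.7201763707642207 [-40.6  79.  321.1] (array([0.0001, 0.0006, 0.0911]), np.float64(-0.1))
```

carry_out --pt "0 0 0.05 0 0.72" --pt "0 0 0.082 0 0.72" --pt "0 0 0.091 0 0.72" --pt "0 0 0.091 0 0.72" --pt "-0.005 0 0.091 0 0.72" --pt "-0.01 0 0.091 0 0.72" --pt "-0.015 0 0.091 0 0.72" --pt "-0.02 0 0.091 0 0.72" --pt "-0.025 0 0.091 0 0.72" --pt "-0.03 0 0.091 0 0.72"

```text
t: 13.68
eef_pos: [519.6, 176.2, 230.8]
tcp_rot: [3.141, 0.0, 1.634]
ft_force: [-0.4, 3.3, 2.5]
opening: 0.721
grip_force: 1.5
```

Pushing force is only 3 N, so I'll continue.

carry_out --pt "-0.006 0 0 0 0.72" --pt "-0.012 0 0 0 0.72" --pt "-0.018 0 0 0 0.72" --pt "-0.024 0 0 0 0.72" --pt "-0.03 0 0 0 0.72" --pt "-0.036 0 0 0 0.72" --pt "-0.041 0 0 0 0.72" --pt "-0.046 0 0 0 0.72" --pt "-0.05 0 0 0 0.72" --pt "-0.05 0 0 0 0.72" --pt "-0.046 0 0 0 0.72" --pt "-0.046 0 -0.05 0 0.72" --pt "-0.046 0 -0.1 0 0.72" --pt "-0.046 0 -0.13 0 0.72" --pt "-0.046 0 -0.13 0 0.72"

```text
t: 15.55
eef_pos: [522.4, 130.9, 362.6]
tcp_rot: [3.138, -0.0, 1.634]
ft_force: [-0.1, 0.1, -1.0]
opening: 0.72
grip_force: 0.0
```

```bash
python3 - <<'E'
from h import *
for c in('top','scene'):save(c,c[0]+'4')
a=cv2.imread('pics/t4.png')[155:290,215:395];a=cv2.resize(a,(400,300),interpolation=cv2.INTER_CUBIC)
b=cv2.imread('pics/s4.png')[190:325,265:445];b=cv2.resize(b,(400,300),interpolation=cv2.INTER_CUBIC)
cv2.imwrite('pics/c4.png',np.hstack([a,b]))
s=env.state();print(w2j(s['eef_pos']));y=jig()[2]+np.pi/2
print(relj((0,-145,200),y),relj((0,-145,52),y))
E
```

```text
[-41.48531142   3.41543614 360.14334212]
(array([-0.1483,  0.0418, -0.0109]), np.float64(-0.1)) (array([-0.1483,  0.0418,  0.1371]), np.float64(-0.1))
```

View pics/c4.png

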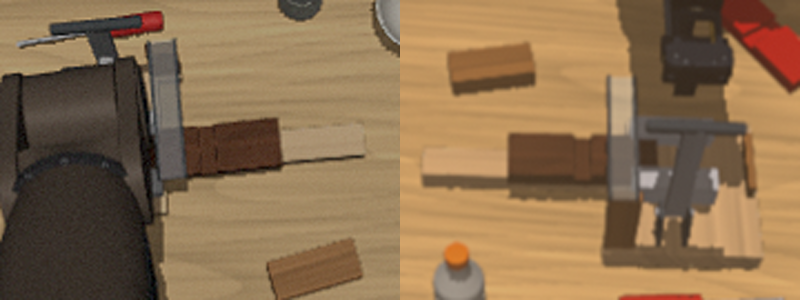

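The board now sticks out along the rail with its front at about y = -190 and its groove past the guard, and the bar is upright. Next I'll grip the front half from above.

carry_out --pt "-0.05 0 -0.015 0 0.9" --pt "-0.1 0 -0.015 0 1" --pt "-0.148 0.01 -0.015 0 1" --pt "-0.153 0.042 0 0 1" --pt "-0.153 0.042 0.05 0 1" --pt "-0.153 0.042 0.1 0 1" --pt "-0.153 0.042 0.13 0 1" --pt "-0.153 0.042 0.14 0 1" --pt "-0.153 0.042 0.14 0 1" --pt "-0.153 0.042 0.14 0 0.5" --pt "-0.153 0.042 0.14 0 0.5" --pt "-0.153 0.042 0.14 0 0.5" --pt "-0.153 0.042 0.14 0 0.5" --pt "-0.153 0.042 0.14 0 0.5"

```text
t: 17.4
eef_pos: [574.1, -19.5, 221.0]
tcp_rot: [3.141, 0.0, 1.634]
ft_force: [-2.0, 0.3, 4.9]
opening: 0.632
grip_force: 29.9
```

carry_out --pt "-0.008 0 0 0 0.5" --pt "-0.016 0 0 0 0.5" --pt "-0.024 0 0 0 0.5" --pt "-0.032 0 0 0 0.5" --pt "-0.04 0 0 0 0.5" --pt "-0.048 0 0 0 0.5" --pt "-0.055 0 0 0 0.5" --pt "-0.055 0 0 0 0.5" --pt "-0.055 0 0 0 0.8" --pt "-0.055 0 0 0 0.85" --pt "-0.055 0 0 0 0.85" --pt "-0.055 0 -0.03 0 0.85" --pt "-0.055 0 -0.09 0 0.85" --pt "-0.055 0 -0.15 0 0.85" --pt "-0.055 0 -0.15 0 0.85"

```text
t: 19.27
eef_pos: [577.7, -74.3, 375.1]
tcp_rot: [3.134, 0.002, 1.634]
ft_force: [-0.9, -0.6, 0.4]
opening: 0.847
grip_force: 0.0
```

```bash
python3 - <<'E'
from h import *
for c in('top','scene'):save(c,c[0]+'5')
a=cv2.imread('pics/t5.png')[155:290,215:395];a=cv2.resize(a,(400,300),interpolation=cv2.INTER_CUBIC)
b=cv2.imread('pics/s5.png')[190:325,265:445];b=cv2.resize(b,(400,300),interpolation=cv2.INTER_CUBIC)
cv2.imwrite('pics/c5.png',np.hstack([a,b]))
from edge import *
_,d=save('wrist','w5');G=grid(d);m=(abs(G[...,0])<26)&(G[...,1]>-260)&(G[...,1]<-40)
q=G[m&(abs(G[...,2]-54)<6)];print(q[:,1].min(),q[:,1].max(),len(q))
A=np.c_[q[:,:2],np.ones(len(q))];print(np.linalg.lstsq(A,q[:,2],rcond=None)[0])
E
```

```text
-249.29772122841734 -69.13420440843402 12832
[-3.06439989e-04  2.39321851e-06  5.27678393e+01]
```

View pics/c5.png

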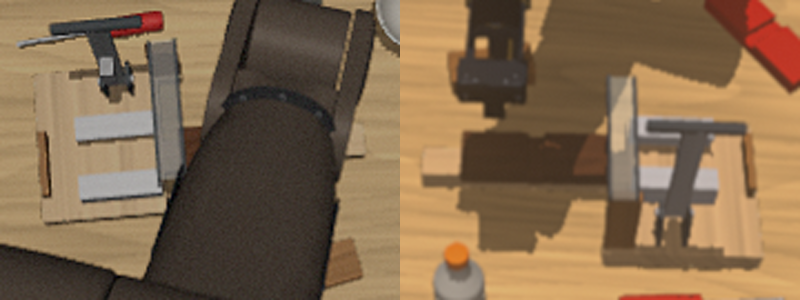

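The board is flat on the rail, from y = -249 to -69 (centre about -159), and fully out of the guides. The bar is upright and the robot is touching nothing.

```bash
python3 -c "
from cell import env
print(env.job_done())"
```

```text
the job is handed in; nothing more can be done
None
```

The job is handed in at about 19 s of the 58 s limit: the bar stands upright, the board lies flat on the run-out rail with its centre at about y = -159 mm, and none of the bystanders I could see in the final pictures had moved; the verdict itself was not shown to me.

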